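# Level the appliance stand with a spirit level

### The job

Set the yellow spirit level flat on the deck of the small wooden appliance stand, lengthwise along the middle of the deck, and let go of it; then turn the red knob of the stand's levelling foot until the bubble rests midway between the two black lines. Finally press down on the middle of the level with about 10 N and finish while still holding that push, the bubble centred; do not shift the tin, the spice jar or the teaspoon.

Things in the scene. Friction and masses are not known exactly. Their poses are not given: they have to be found in the camera images.
- level: spirit level, yellow block with black grips, a green vial window in the middle of its top; 36 (its x) x 160 (its y, lengthwise) x 40 mm (z), about 0.26 kg. Origin at the centre of its underside. It lies loose on the worktop. Its whole top, window included, is hard and flat and may be pressed; pushing far from its middle tilts the deck a little.
- level_mid (a point): centre of the spirit level, 20 mm above its underside; axes as the level's. Grasp it here across its 36 mm width (x).
- bubble (a joint): reading of the spirit level: swing of its pale bubble (14 mm long) along the vial, 1 rad = 50 mm. 0 = midway between the two black lines (21 mm apart), positive towards the level's +y end, stops at +-0.34 (17 mm). The bubble moves to the higher end, 0.012 rad (0.6 mm) per mrad of slope, and settles within about 1 s. It is centred within +-0.08 (4 mm).
- bubble_mid (a point): point on the level's centre line at the place of the bubble, 20 mm above the level's underside; its y offset from level_mid along the level's y axis is the bubble's offset
- deck: deck of the appliance stand: pale wooden board with a dark mat, 110 (x) x 260 mm (y), its top about 60 mm above the worktop. Origin on its tilt axis, which runs along x under the deck's middle, 20 mm below its top. The deck sits on rubber and sinks 1 mm per 4 N of push. At the start its -y end, where the levelling foot is, is too low.
- deck_top (a point): centre of the deck's upper surface; x across, y lengthwise (away from the levelling foot), z up out of the board
- knob (a point): centre of the red bar-shaped knob on the levelling foot, beside the deck's -y end, 175 mm from the deck's centre. The bar is 16 (its x) x 52 (its y) x 30 mm high, from 90 to 120 mm above the worktop; for 20 mm below it there is only its 20 mm wide neck. It turns about the vertical through this point, keeps its height (but for the deck's sinking) and stays where it is left; it turns stiffly (0.15 N m).
- stand: feet of the appliance stand, fixed: two under the deck's middle, which carry its pivot bar, and the levelling foot; origin on the worktop under the deck's centre, axes as the deck's. The levelling foot is at its -y end: turning the knob clockwise seen from above raises that end of the deck by 25 mrad of slope per rad (bubble 15 mm per rad). It starts 0.55 to 1.15 rad short.
- tin_mid (a point): bystander: low round tin, 86 mm wide, 40 mm high; point half-way up
- jar_mid (a point): bystander: spice jar with a red cap, 47 mm wide, 97 mm high; point half-way up
- spoon_mid (a point): bystander: teaspoon lying flat, 130 mm long; point half-way up

How it is judged:
On the way, in this order (a step that is already met when the one before it is completed fails the run):
1. the level lies lengthwise on the deck, let go (x of level_mid in the frame of deck_top between -0.036 and 0.036 m and y of level_mid in the frame of deck_top between -0.045 and 0.045 m and z of level_mid in the frame of deck_top below 0.024 m and angle between the y axis of level_mid and the y axis of deck_top, either way round below 0.2 rad and angle between the z axis of level_mid and the z axis of deck_top, either way round below 0.03 rad and contact force between level and deck above 0.8 N and contact force between each of the arm, the fingers and level below 0.2 N and linear speed of level below 0.02 m/s), for 0.2 s.
2. the knob has been turned so that the bubble rests between the lines, the level lying on the deck (x of level_mid in the frame of deck_top between -0.036 and 0.036 m and y of level_mid in the frame of deck_top between -0.045 and 0.045 m and z of level_mid in the frame of deck_top below 0.024 m and angle between the y axis of level_mid and the y axis of deck_top, either way round below 0.2 rad and angle between the z axis of level_mid and the z axis of deck_top, either way round below 0.03 rad and contact force between level and deck above 0.8 N and y of bubble_mid in the frame of level_mid between -0.004 and 0.004 m and velocity of joint bubble between -0.3 and 0.3 rad/s and angle between deck_top's own z axis and vertical below 0.0085 rad), for 0.3 s.
At the end, for the whole second after the job is handed in: The level lies flat and lengthwise (0.2 rad) on the deck, its centre within 36 mm across and 45 mm along of the deck centre; deck level to 8.5 mrad; the robot presses so that level and deck bear on each other with 6 to 25 N (the level's own 3 N included), at rest, bubble within 4 mm of the middle (x of level_mid in the frame of deck_top between -0.036 and 0.036 m and y of level_mid in the frame of deck_top between -0.045 and 0.045 m and z of level_mid in the frame of deck_top below 0.024 m and angle between the y axis of level_mid and the y axis of deck_top, either way round below 0.2 rad and angle between the z axis of level_mid and the z axis of deck_top, either way round below 0.03 rad and contact force between level and deck between 0.8 and 25 N and y of bubble_mid in the frame of level_mid between -0.004 and 0.004 m and contact force between level and deck above 6 N and contact force between any of the fingers, the arm and level above 3 N and linear speed of level below 0.01 m/s and angle between deck_top's own z axis and vertical below 0.0085 rad); the arm keeps its last pose, push and grip.
It fails at once if the tin is shifted by more than 20 mm (distance of tin_mid from where it was at the start of the episode above 0.02 m).
It fails at once if the spice jar is shifted by more than 20 mm (distance of jar_mid from where it was at the start of the episode above 0.02 m).
It fails at once if the teaspoon is shifted by more than 20 mm (distance of spoon_mid from where it was at the start of the episode above 0.02 m).
It also fails if it takes over 64 s, if anything falls off the work surface, if the arm or the gripper's body presses on something with over 40 N, if the wrist force passes 120 N, or if a joint passes its speed limit or range.

### The arm

A 7-joint arm with a two-finger parallel gripper is mounted at the origin on a cart in front of the work surface, level with it; the furniture and walls round the work are solid. World frame = base frame: x ahead of the robot, y to its left, z up, the work surface at z = 0. Lengths are in m, angles in rad, forces in N, time in s.
With the tool pointing down it reaches from about 0.425 to 0.825 m from the base axis. Payload 3.6 kg.
Tool frame: the origin (TCP) lies at the very end of the fingers, on their centre line; the grasp point (between the pads) lies 19 mm behind it; z points along the fingers, y is the line along which they close (so a half turn about z gives the same grasp; the last joint's range is limited). The gripper opens to 93 mm and grips with 3 to 60 N. Pads are 15 mm wide; open, the fingers measure 128 mm over their backs; the gripper's body (75 mm by 188 mm) begins 65 mm behind the grasp point.
Start: joints at [-1.268, 0.615, -0.013, 1.423, 0.008, 1.103, -0.04], TCP at [0.21, 0.615, 0.219] pointing down, gripper open.
Joint ranges: [-3.12, 3.12], [-0.3, 2.06], [-1.34, 1.32], [0.26, 2.42], [-1.36, 4.5], [0.01, 1.98], [-2.84, 2.84]. Speed limits (rad/s): [2.79, 2.79, 3.14, 3.14, 3.14, 3.14, 3.14].

### API

Orientations are given as a 3x3 rotation matrix whose columns are the frame's x, y, z axes.
In Python, from rig import bot gives the robot as it stands. The module is installed in compiled form; this text tells all that it offers.
- The arm moves only by the tool servo_tool, never from a script. Its argument "deltas" is a list of rows, each an object with "travel": the shift along the tool's x, y, z in units of 40 mm (1.0 is 40 mm), a list of three; "rotation": the turn, a rotation vector about the tool's x, y, z in units of 6 degrees (1.0 is 6 degrees), a list of three; "jaw": the closure in counts, from 0 (fully open) to 255 (shut). A call has exactly 5 rows; each row shifts and turns the commanded pose from where the row before left it, along the tool's axes as they then stand; what a row does not reach is not made up. A row lasts 1/10 s, in which the tool goes at most 50 mm and 8.59 degrees, less where a joint would pass 70% of its speed; a pose out of reach is approached as far as the arm can. A call is refused whole if a number of a shift passes 1 or a number of a turn 1, either way. A call with a gripper value outside its range is refused whole. The fingers move at their own pace and stop on an object; "squeeze" is the grip in N (left out, the last holds). Time passes only in rows, so rows that do not move let the fingers close, or fill a call up. It gives the time, the measured TCP pose, the force, the opening and the grip force at its end, in the units of the state.
- bot.get_obs(): the state, without advancing time (a new reading comes with each control period).
- bot.snapshot(name): name is "side" or "top"; returns a dict with "color" (400x640x3 uint8, red, green, blue), "fx", "fy", "cx", "cy" (pixels), "k1" (the pictures are not rectified: a ray, as slopes to the right and down, at radius r is drawn at 1 + k1 r^2 times it, then the intrinsics apply), "R" (3x3) and "t" (3): a world point X has camera coordinates R X + t. Camera axes: x right, y down, z forward; pixel columns grow to the right and rows downward; lengths in m; the calibration is good to about 2 mm. A picture is of the moment at which its call begins. There is no depth.
- bot.finish_job(): hands the job in; it is judged then, once.
The state is a dict: "clock": time; "qpos": joint angles; "joint_vel": joint speeds; "tau": joint torques, N m; "tool_pos": TCP position; "orientation": TCP orientation; "contact_force": force on the tool from outside, world axes, zero at the start; "ft_torque": the same for the moment, N m; "finger_gap": finger opening in m; "gripper_force": force on a finger pad.
Only numpy, scipy, OpenCV 4.12 (cv2) and the standard library are available. Lean on these libraries where they do the work, as an engineer would, in place of code of your own. Each camera call takes 0.05 s, during which the arm holds its last target. There are 200 camera calls.

## Working session

There is one attempt and no reset: what is moved stays moved. The work goes in short steps, Python scripts to look and compute and a tool call to move; the robot and the scene stay as the last step left them, time stands still between calls to the robot, and variables do not carry over. Pictures are saved under pics/ and viewed, at most 10 in all, crops included, and the job is handed in when it is done.

Besides the shell and the picture viewer there is one more tool, called after "Call:" as name(argument=value, ...) on one line, values as JSON. servo_tool: Moves the arm, as the interface text tells. Its arguments: {"type":"object","properties":{"deltas":{"type":"array"},"squeeze":{"type":"number"}},"required":["deltas"]}

```bash
mkdir -p pics
cat > h.py <<'E'
import numpy as np, cv2
from rig import bot
def ray(s,u,v):
    K=np.array([[s['fx'],0,s['cx']],[0,s['fy'],s['cy']],[0,0,1.]])
    p=cv2.undistortPoints(np.array([[[u,v]]],float),K,np.array([s['k1'],0,0,0.]))[0,0]
    R=np.array(s['R']);t=np.array(s['t']);d=R.T@np.array([p[0],p[1],1]);return -R.T@t,d
def onz(s,u,v,z):
    c,d=ray(s,u,v);return c+d*(z-c[2])/d[2]
def proj(s,X):
    c=np.array(s['R'])@np.array(X)+np.array(s['t']);x,y=c[:2]/c[2];f=1+s['k1']*(x*x+y*y)
    return s['fx']*x*f+s['cx'],s['fy']*y*f+s['cy']
def save(s,n): cv2.imwrite('pics/'+n+'.png',s['color'][:,:,::-1])
E
python3 - <<'E'
from h import *
for n in('top','side'):
    s=bot.snapshot(n);save(s,n+'0');print(n,{k:np.round(s[k],3).tolist() for k in s if k!='color'})
o=bot.get_obs();print({k:np.round(o[k],3).tolist() for k in o})
E
```

```text
top {'fx': 367.063, 'fy': 367.063, 'cx': 314.422, 'cy': 196.7, 'k1': -0.034, 'R': [[-0.029, -1.0, -0.01], [-0.987, 0.03, -0.157], [0.157, 0.006, -0.988]], 't': [0.318, 0.594, 0.989]}
side {'fx': 369.822, 'fy': 369.822, 'cx': 320.729, 'cy': 194.809, 'k1': -0.003, 'R': [[-0.967, -0.256, 0.01], [-0.126, 0.441, -0.889], [0.223, -0.861, -0.458]], 't': [0.653, 0.006, 1.005]}
{'clock': 0.1, 'qpos': [-1.268, 0.616, -0.013, 1.425, 0.008, 1.103, -0.04], 'joint_vel': [-0.0, -0.001, 0.0, -0.005, 0.002, -0.0, 0.0], 'tau': [0.002, -46.004, 0.21, -16.624, -0.061, 0.017, 0.0], 'tool_pos': [0.21, 0.615, 0.218], 'orientation': [[-0.946, 0.323, -0.001], [0.323, 0.946, -0.002], [-0.0, -0.002, -1.0]], 'contact_force': [-0.04, -0.126, 0.93], 'ft_torque': [-0.006, -0.037, 0.007], 'gripper_force': 0.0, 'finger_gap': 0.093}
```

View pics/top0.png

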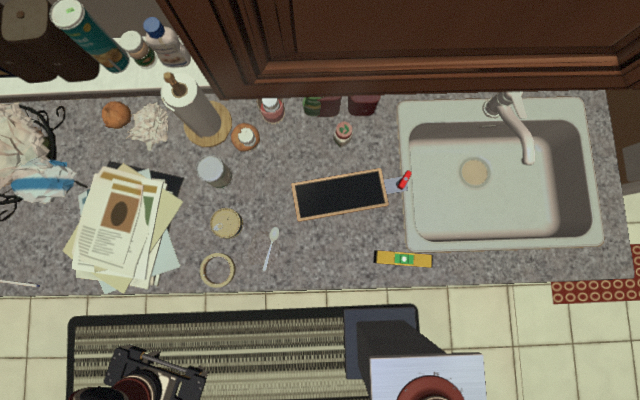

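View pics/side0.png

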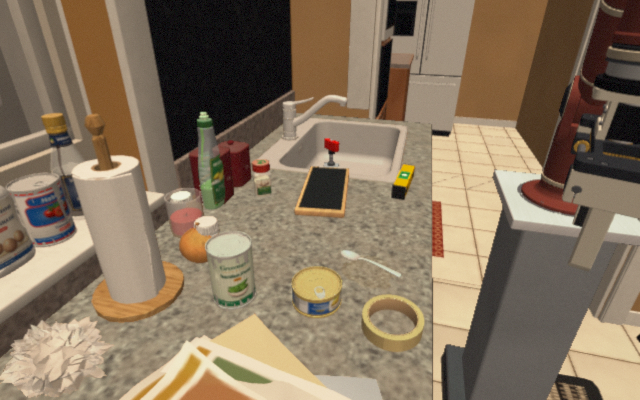

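The top view shows the level at about (404,259), with its window at (404,259). The deck runs from (295,200) to (385,190), the knob is at (404,180), the spoon at (271,248), the tin at (226,222) and the jar at (343,132). The side view agrees.

```bash
cat > m.py <<'E'
from h import *
def blob(s,lo,hi,box):
    x0,y0,x1,y1=box
    hsv=cv2.cvtColor(s['color'],cv2.COLOR_RGB2HSV);m=cv2.inRange(hsv,lo,hi);k=np.zeros_like(m);k[y0:y1,x0:x1]=255;m&=k
    c=max(cv2.findContours(m,0,2)[0],key=cv2.contourArea)
    return c.reshape(-1,2)
def rect(s,c,z):
    P=np.array([onz(s,u,v,z)[:2] for u,v in c],np.float32)
    r=cv2.minAreaRect(P*1000);b=cv2.boxPoints(r)
    e=[b[1]-b[0],b[2]-b[1]];L=max(e,key=np.linalg.norm)
    return np.round(r[0],1),np.round(sorted(r[1]),1),round(float(np.degrees(np.arctan2(L[1],L[0])))%180,1)
E
python3 - <<'E'
from m import *
t=bot.snapshot('top');s=bot.snapshot('side')
print('win',rect(t,blob(t,(40,60,60),(85,255,255),(370,240,440,275)),.04))
hsv=cv2.cvtColor(t['color'],cv2.COLOR_RGB2HSV)
m=cv2.inRange(hsv,(15,100,100),(40,255,255));m[:240]=0;m[275:]=0;m[:,:368]=0;m[:,440:]=0
print('level',rect(t,np.argwhere(m)[:,::-1],.04))
print('mat top',rect(t,blob(t,(0,0,0),(180,255,50),(285,160,392,225)),.06))
print('knob',rect(t,blob(t,(0,150,90),(10,255,255),(392,160,416,200)),.12))
c=blob(s,(0,150,90),(10,255,255),(315,130,345,165));print('knob side',rect(s,c,.12),c.mean(0))
print('level side win',rect(s,blob(s,(40,60,60),(85,255,255),(390,160,420,200)),.04))
print('mat side',rect(s,blob(s,(0,0,0),(180,255,50),(295,160,355,215)),.06))
print('jar,tin,spoon',[onz(t,*p)[:2].round(3) for p in((343,132),(226,222),(271,248))])
a=cv2.resize(t['color'][150:280,280:440],None,fx=5,fy=4.6,interpolation=2);cv2.imwrite('pics/c1.png',a[:,:,::-1])
E
```

```text
win (array([423.7,  56.3]), array([24.9, 50.1]), 86.5)
level (array([423.5,  57.1]), array([ 36.3, 152.8]), 83.5)
mat top (array([607.4, 230.3]), array([ 88.7, 234.3]), 98.5)
knob (array([620.5,  67.2]), array([14.5, 23.4]), 143.5)
knob side (array([621.3,  93.6]), array([ 36. , 104.5]), 104.2) [331.83333333 144.66666667]
level side win (array([420.1,  60.6]), array([22.8, 46.9]), 83.3)
mat side (array([604.4, 229.9]), array([ 88.2, 216.5]), 98.1)Traceback (most recent call last):
  File "<stdin>", line 12, in <module>
TypeError: onz() missing 1 required positional argument: 'z'
```

Run:
```python
from m import *
t=bot.snapshot('top')
a=cv2.resize(t['color'][150:280,280:440],None,fx=5,fy=4.6,interpolation=2);cv2.imwrite('pics/c1.png',a[:,:,::-1])
print('jar,tin,spoon',[onz(t,*p,.03)[:2].round(3) for p in((343,132),(226,222),(271,248))])
print(proj(t,[.632,.057,.12]),proj(t,[.607,.23,.06]))
hsv=cv2.cvtColor(t['color'],cv2.COLOR_RGB2HSV)
m=((hsv[...,0]<12)|(hsv[...,0]>168))&(hsv[...,1]>140)&(hsv[...,2]>60);k=np.zeros_like(m);k[165:198,392:416]=1
q=np.argwhere(m&k)[:,::-1];print(rect(t,q,.12),q.min(0),q.max(0),q.mean(0))
```

```text
jar,tin,spoon [array([0.798, 0.21 ]), array([0.541, 0.555]), array([0.464, 0.427])]
(np.float64(405.54357359567433), np.float64(179.1263729454702)) (np.float64(339.34693412104224), np.float64(194.10875752129857))
(array([631.5,  60.6]), array([15.7, 52.8]), 148.4) [398 171] [410 188] [403.89795918 179.86734694]
```

View pics/c1.png

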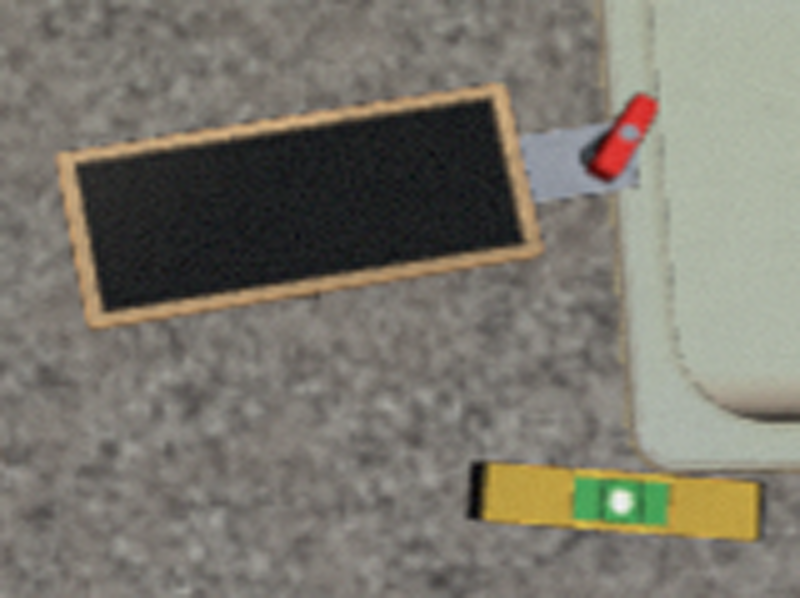

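The crop shows the knob bar running from (600,170) to (650,100), a 52.8×15.7 mm box that matches the given size. The level spans crop columns 470–765 and the stand lies clear of the other things.

```bash
cat > plan.py <<'E'
import sys, json
from h import *
from scipy.spatial.transform import Rotation as Ro
def plan(segs,p=None,R=None):
    """segs: (x,y,z,yaw_deg of tool y, rows)"""
    o=bot.get_obs()
    p=np.array(o['tool_pos']) if p is None else p;R=np.array(o['orientation']) if R is None else R
    rows=[]
    for x,y,z,a,n in segs:
        c,s_=np.cos(np.radians(a)),np.sin(np.radians(a))
        T=np.c_[[s_*-1,c,0],[c,s_,0],[0,0,-1]]
        if np.linalg.det(T)<0: T[:,0]*=-1
        for i in range(n):
            d=(np.array([x,y,z])-p)/(n-i);w=Ro.from_matrix(R.T@T).as_rotvec()/(n-i)
            tr=np.round(R.T@d/.04,2);ro=np.round(np.degrees(w)/6,2)
            p=p+R@tr*.04;R=R@Ro.from_rotvec(np.radians(ro*6)).as_matrix()
            rows.append((tr.tolist(),ro.tolist()))
    for i,r in enumerate(rows):
        if i%5==0:print('--')
        print(r[0],r[1])
E
python3 -c "
from plan import *
plan([(.40,.27,.2,36,10),(.4235,.057,.13,-6,10)])"
```

```text
--
[-0.73, -0.66, 0.05] [-0.0, 0.0, 0.59]
[-0.77, -0.62, 0.05] [-0.0, 0.0, 0.59]
[-0.8, -0.57, 0.05] [-0.0, 0.0, 0.59]
[-0.84, -0.52, 0.04] [-0.0, 0.0, 0.58]
[-0.87, -0.46, 0.05] [-0.0, 0.0, 0.59]
--
[-0.89, -0.41, 0.04] [-0.0, 0.0, 0.58]
[-0.92, -0.35, 0.05] [-0.0, 0.0, 0.59]
[-0.94, -0.3, 0.04] [-0.0, 0.0, 0.58]
[-0.95, -0.24, 0.05] [-0.0, 0.0, 0.59]
[-0.97, -0.18, 0.04] [-0.01, 0.01, 0.58]
--
[-0.47, -0.27, 0.17] [-0.0, -0.0, 0.7]
[-0.48, -0.23, 0.18] [-0.0, -0.0, 0.7]
[-0.5, -0.19, 0.17] [-0.0, -0.0, 0.7]
[-0.51, -0.16, 0.18] [-0.0, -0.0, 0.7]
[-0.52, -0.12, 0.17] [-0.0, -0.0, 0.7]
--
[-0.53, -0.08, 0.18] [-0.0, -0.0, 0.7]
[-0.54, -0.04, 0.17] [-0.0, -0.0, 0.7]
[-0.54, -0.0, 0.18] [-0.0, -0.0, 0.7]
[-0.53, 0.03, 0.17] [-0.0, -0.0, 0.7]
[-0.53, 0.07, 0.18] [-0.0, -0.0, 0.7]
```

Call:
servo_tool(deltas=[{"travel": [-0.73, -0.66, 0.05], "rotation": [0, 0, 0.59], "jaw": 70}, {"travel": [-0.77, -0.62, 0.05], "rotation": [0, 0, 0.59], "jaw": 70}, {"travel": [-0.8, -0.57, 0.05], "rotation": [0, 0, 0.59], "jaw": 70}, {"travel": [-0.84, -0.52, 0.05], "rotation": [0, 0, 0.58], "jaw": 70}, {"travel": [-0.87, -0.46, 0.05], "rotation": [0, 0, 0.59], "jaw": 70}], squeeze=25)

```text
clock: 0.75
tool_pos: [0.3057, 0.4411, 0.2086]
orientation: [[-0.803, 0.596, 0.0], [0.596, 0.803, 0.0], [-0.0, 0.0, -1.0]]
contact_force: [0.5, 0.2, 0.0]
finger_gap: 0.0681
gripper_force: 0.0
```

Call:
servo_tool(deltas=[{"travel": [-0.89, -0.41, 0.05], "rotation": [0, 0, 0.58], "jaw": 70}, {"travel": [-0.92, -0.35, 0.05], "rotation": [0, 0, 0.59], "jaw": 70}, {"travel": [-0.94, -0.3, 0.05], "rotation": [0, 0, 0.58], "jaw": 70}, {"travel": [-0.95, -0.24, 0.05], "rotation": [0, 0, 0.59], "jaw": 70}, {"travel": [-0.97, -0.18, 0.04], "rotation": [0, 0, 0.58], "jaw": 70}])

```text
clock: 1.25
tool_pos: [0.4007, 0.2691, 0.1991]
orientation: [[-0.586, 0.81, 0.0], [0.81, 0.586, 0.0], [0.0, 0.0, -1.0]]
contact_force: [0.1, 0.4, 0.6]
finger_gap: 0.0675
gripper_force: 0.0
```

Call:
servo_tool(deltas=[{"travel": [-0.47, -0.27, 0.17], "rotation": [0, 0, 0.7], "jaw": 70}, {"travel": [-0.48, -0.23, 0.18], "rotation": [0, 0, 0.7], "jaw": 70}, {"travel": [-0.5, -0.19, 0.17], "rotation": [0, 0, 0.7], "jaw": 70}, {"travel": [-0.51, -0.16, 0.18], "rotation": [0, 0, 0.7], "jaw": 70}, {"travel": [-0.52, -0.12, 0.17], "rotation": [0, 0, 0.7], "jaw": 70}])

```text
clock: 1.75
tool_pos: [0.4119, 0.1628, 0.1638]
orientation: [[-0.255, 0.967, 0.0], [0.967, 0.255, 0.0], [-0.0, 0.0, -1.0]]
contact_force: [0.7, -0.7, 0.2]
finger_gap: 0.0675
gripper_force: 0.0
```

Call:
servo_tool(deltas=[{"travel": [-0.53, -0.08, 0.18], "rotation": [0, 0, 0.7], "jaw": 70}, {"travel": [-0.54, -0.04, 0.17], "rotation": [0, 0, 0.7], "jaw": 70}, {"travel": [-0.54, 0, 0.18], "rotation": [0, 0, 0.7], "jaw": 70}, {"travel": [-0.53, 0.03, 0.17], "rotation": [0, 0, 0.7], "jaw": 70}, {"travel": [-0.53, 0.07, 0.18], "rotation": [0, 0, 0.7], "jaw": 70}])

```text
clock: 2.25
tool_pos: [0.4235, 0.0561, 0.1287]
orientation: [[0.109, 0.994, 0.0], [0.994, -0.109, -0.0], [-0.0, 0.0, -1.0]]
contact_force: [0.4, 0.0, -0.5]
finger_gap: 0.0675
gripper_force: 0.0
```

```bash
python3 -c "
from plan import *
o=bot.get_obs();print({k:np.round(o[k],3).tolist() for k in o})
save(bot.snapshot('side'),'s1')
plan([(.4235,.057,.006,-6,8),(.4235,.057,.006,-6,2)])"
```

```text
{'clock': 2.25, 'qpos': [-0.444, 0.436, 0.362, 2.153, -0.27, 0.594, 0.003], 'joint_vel': [0.423, 0.135, 0.121, 0.112, -0.24, -0.201, 0.014], 'tau': [-1.682, -30.919, 2.426, -9.949, 0.13, 0.188, -0.015], 'tool_pos': [0.424, 0.056, 0.129], 'orientation': [[0.109, 0.994, 0.0], [0.994, -0.109, -0.0], [-0.0, 0.0, -1.0]], 'contact_force': [0.434, 0.029, -0.538], 'ft_torque': [-0.091, 0.037, -0.042], 'gripper_force': 0.0, 'finger_gap': 0.068}
--
[0.02, -0.0, 0.38] [-0.0, 0.0, -0.01]
[0.02, -0.0, 0.38] [-0.0, 0.0, -0.02]
[0.02, -0.0, 0.38] [-0.0, 0.01, -0.01]
[0.01, -0.0, 0.38] [-0.0, 0.0, -0.02]
[0.02, -0.0, 0.38] [-0.0, 0.01, -0.01]
--
[0.01, -0.0, 0.38] [-0.0, 0.0, -0.02]
[0.02, -0.0, 0.39] [-0.0, 0.01, -0.01]
[0.01, -0.01, 0.38] [-0.0, 0.0, -0.02]
[0.0, 0.0, 0.0] [-0.0, 0.0, 0.0]
[0.0, 0.0, 0.0] [-0.0, 0.0, 0.0]
```

View pics/s1.png

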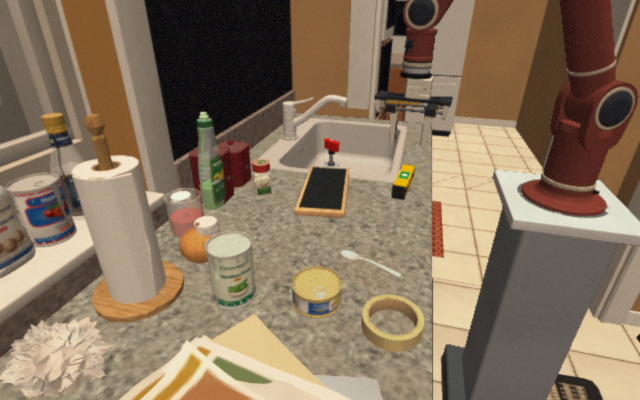

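The gripper stands above the level with its fingers on either side of it, tips near (392,140) and (422,135). Next I descend and grip.

Call:
servo_tool(deltas=[{"travel": [0.02, 0, 0.5], "rotation": [0, 0, 0], "jaw": 70}, {"travel": [0, 0, 0.5], "rotation": [0, 0, 0], "jaw": 70}, {"travel": [0, 0, 0.5], "rotation": [0, 0, 0], "jaw": 70}, {"travel": [0, 0, 0.5], "rotation": [0, 0, 0], "jaw": 70}, {"travel": [0, 0, 0.45], "rotation": [0, 0, 0], "jaw": 70}])

```text
clock: 2.8
tool_pos: [0.4236, 0.0581, 0.0302]
orientation: [[0.105, 0.995, 0.0], [0.995, -0.105, -0.0], [-0.0, 0.0, -1.0]]
contact_force: [-0.4, -0.3, 0.3]
finger_gap: 0.0675
gripper_force: 0.0
```

Call:
servo_tool(deltas=[{"travel": [0, 0, 0.4], "rotation": [0, 0, 0], "jaw": 70}, {"travel": [0, 0, 0.2], "rotation": [0, 0, 0], "jaw": 70}, {"travel": [0, 0, 0], "rotation": [0, 0, 0], "jaw": 255}, {"travel": [0, 0, 0], "rotation": [0, 0, 0], "jaw": 255}, {"travel": [0, 0, 0], "rotation": [0, 0, 0], "jaw": 255}])

```text
clock: 3.3
tool_pos: [0.424, 0.0582, 0.0077]
orientation: [[0.105, 0.995, 0.001], [0.995, -0.105, 0.0], [0.0, 0.001, -1.0]]
contact_force: [-0.1, -0.1, 0.4]
finger_gap: 0.0482
gripper_force: 0.0
```

Call:
servo_tool(deltas=[{"travel": [0, 0, 0], "rotation": [0, 0, 0], "jaw": 255}, {"travel": [0, 0, -0.2], "rotation": [0, 0, 0], "jaw": 255}, {"travel": [0, 0, -0.5], "rotation": [0, 0, 0], "jaw": 255}, {"travel": [0, 0, -0.8], "rotation": [0, 0, 0], "jaw": 255}, {"travel": [0, 0, -0.8], "rotation": [0, 0, 0], "jaw": 255}])

```text
clock: 3.8
tool_pos: [0.4229, 0.058, 0.1003]
orientation: [[0.105, 0.995, -0.001], [0.995, -0.105, -0.0], [-0.0, -0.001, -1.0]]
contact_force: [0.6, -0.5, -2.5]
finger_gap: 0.0365
gripper_force: 24.8
```

```bash
python3 -c "
from plan import *
s=bot.snapshot('top');a=cv2.resize(s['color'][150:290,280:450],None,fx=4.6,fy=4.2,interpolation=2);cv2.imwrite('pics/c2.png',a[:,:,::-1])
"
```

```text
(no output)
```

View pics/c2.png

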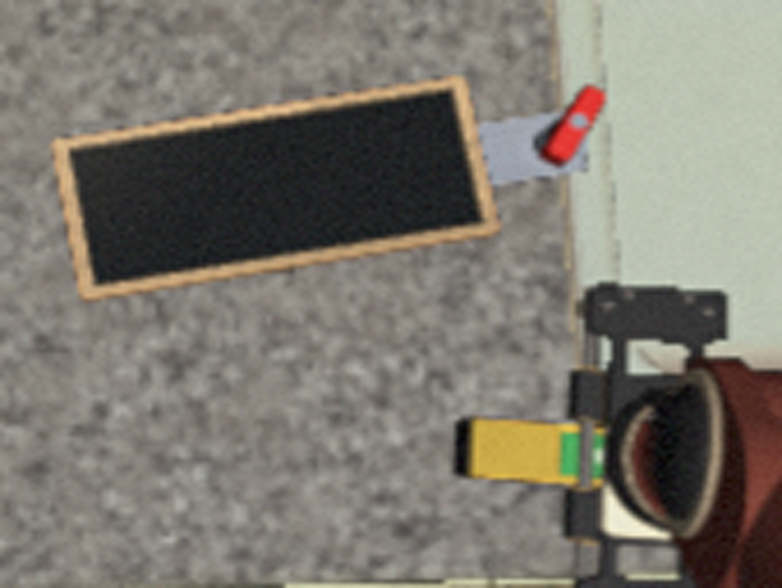

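The level is held square in the jaws at a 36.5 mm gap, and the stand and knob have not moved.

```bash
python3 -c "
from plan import *
plan([(.606,.23,.14,8.3,10),(.606,.23,.071,8.3,5)])"
```

```text
--
[0.47, 0.4, -0.09] [0.01, -0.0, -0.24]
[0.46, 0.42, -0.08] [0.01, -0.0, -0.24]
[0.45, 0.43, -0.09] [0.01, -0.0, -0.24]
[0.44, 0.44, -0.09] [0.01, -0.0, -0.24]
[0.43, 0.45, -0.09] [0.01, -0.0, -0.24]
--
[0.42, 0.46, -0.09] [0.0, -0.0, -0.24]
[0.41, 0.47, -0.08] [0.01, -0.0, -0.24]
[0.4, 0.48, -0.09] [0.0, -0.01, -0.24]
[0.39, 0.49, -0.08] [0.01, -0.0, -0.23]
[0.38, 0.49, -0.09] [0.0, -0.01, -0.24]
--
[0.0, 0.0, 0.35] [0.0, 0.0, 0.0]
[0.0, 0.0, 0.34] [0.0, 0.0, 0.0]
[0.0, 0.0, 0.35] [0.0, 0.0, 0.0]
[0.0, 0.0, 0.34] [0.0, 0.0, 0.0]
[0.0, 0.0, 0.35] [0.0, 0.0, 0.0]
```

Call:
servo_tool(deltas=[{"travel": [0.47, 0.4, -0.09], "rotation": [0, 0, -0.24], "jaw": 255}, {"travel": [0.46, 0.42, -0.09], "rotation": [0, 0, -0.24], "jaw": 255}, {"travel": [0.45, 0.43, -0.09], "rotation": [0, 0, -0.24], "jaw": 255}, {"travel": [0.44, 0.44, -0.09], "rotation": [0, 0, -0.24], "jaw": 255}, {"travel": [0.43, 0.45, -0.09], "rotation": [0, 0, -0.24], "jaw": 255}])

```text
clock: 4.35
tool_pos: [0.5139, 0.1441, 0.1172]
orientation: [[-0.022, 1.0, -0.001], [1.0, 0.022, -0.0], [-0.0, -0.001, -1.0]]
contact_force: [-0.2, -0.3, -3.7]
finger_gap: 0.0364
gripper_force: 24.8
```

Call:
servo_tool(deltas=[{"travel": [0.42, 0.46, -0.09], "rotation": [0, 0, -0.24], "jaw": 255}, {"travel": [0.41, 0.47, -0.09], "rotation": [0, 0, -0.24], "jaw": 255}, {"travel": [0.4, 0.48, -0.09], "rotation": [0, 0, -0.24], "jaw": 255}, {"travel": [0.39, 0.49, -0.09], "rotation": [0, 0, -0.23], "jaw": 255}, {"travel": [0.38, 0.49, -0.09], "rotation": [0, 0, -0.24], "jaw": 255}])

```text
clock: 4.85
tool_pos: [0.6034, 0.2306, 0.1347]
orientation: [[-0.146, 0.989, -0.001], [0.989, 0.146, -0.001], [-0.0, -0.002, -1.0]]
contact_force: [0.4, -0.2, -2.5]
finger_gap: 0.0361
gripper_force: 24.8
```

Call:
servo_tool(deltas=[{"travel": [0, 0, 0.4], "rotation": [0, 0, 0], "jaw": 255}, {"travel": [0, 0, 0.4], "rotation": [0, 0, 0], "jaw": 255}, {"travel": [0, 0, 0.4], "rotation": [0, 0, 0], "jaw": 255}, {"travel": [0, 0, 0.3], "rotation": [0, 0, 0], "jaw": 255}, {"travel": [0, 0, 0.1], "rotation": [0, 0, 0], "jaw": 255}])

```text
clock: 5.35
tool_pos: [0.6024, 0.2295, 0.0696]
orientation: [[-0.145, 0.989, -0.003], [0.989, 0.145, -0.001], [-0.001, -0.003, -1.0]]
contact_force: [-2.2, -1.2, -0.2]
finger_gap: 0.0358
gripper_force: 25.0
```

```bash
python3 -c "
from plan import *
plan([(.606,.23,.069,8.3,1)])
s=bot.snapshot('top');a=cv2.resize(s['color'][150:250,270:430],None,fx=5,fy=5,interpolation=2);cv2.imwrite('pics/c3.png',a[:,:,::-1])
"
```

```text
--
[0.0, 0.09, 0.01] [-0.03, 0.01, 0.01]
```

View pics/c3.png

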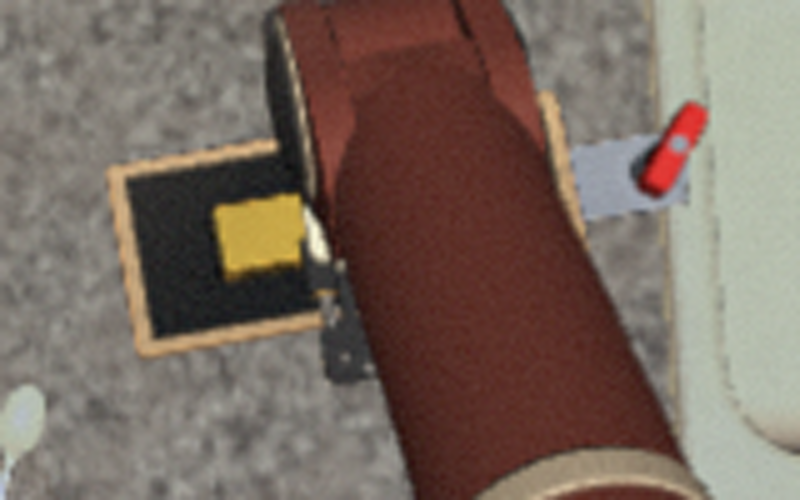

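The level sits over the deck in line with it, its free end at (258,235) centred across the mat. The wrist no longer carries its weight, so I release.

Call:
servo_tool(deltas=[{"travel": [0, 0.03, 0.02], "rotation": [0, 0, 0], "jaw": 255}, {"travel": [0, 0, 0], "rotation": [0, 0, 0], "jaw": 90}, {"travel": [0, 0, 0], "rotation": [0, 0, 0], "jaw": 90}, {"travel": [0, 0, 0], "rotation": [0, 0, 0], "jaw": 90}, {"travel": [0, 0, 0], "rotation": [0, 0, 0], "jaw": 90}])

```text
clock: 5.9
tool_pos: [0.6053, 0.2303, 0.0709]
orientation: [[-0.145, 0.989, 0.001], [0.989, 0.145, 0.0], [0.0, 0.001, -1.0]]
contact_force: [0.6, -0.2, 0.5]
finger_gap: 0.0588
gripper_force: 0.0
```

Call:
servo_tool(deltas=[{"travel": [0, 0, -0.3], "rotation": [0, 0, 0], "jaw": 90}, {"travel": [0, 0, -0.8], "rotation": [0, 0, 0], "jaw": 90}, {"travel": [0, 0, -1], "rotation": [0, 0, 0], "jaw": 90}, {"travel": [0, 0, -1], "rotation": [0, 0, 0], "jaw": 90}, {"travel": [0, 0, -0.2], "rotation": [0, 0, 0], "jaw": 90}])

```text
clock: 6.4
tool_pos: [0.6082, 0.2307, 0.2091]
orientation: [[-0.145, 0.989, 0.011], [0.989, 0.145, 0.004], [0.002, 0.012, -1.0]]
contact_force: [0.5, 0.5, -0.1]
finger_gap: 0.0602
gripper_force: 0.0
```

```bash
python3 -c "
from plan import *
o=bot.get_obs();print(o['qpos'],o['tool_pos'])
# knob: tool y perpendicular to bar (148.4): 58.4 
plan([(.6315,.0605,.165,20,5),(.6315,.0605,.16,58,5)])"
```

```text
[-0.58492552  0.63553563  0.33397758  1.45428752 -0.22306545  1.07714456
 -0.06245902] [0.6081723  0.23069725 0.20911344]
--
[-0.86, -0.01, 0.22] [0.02, -0.0, -0.39]
[-0.86, -0.05, 0.22] [0.02, -0.0, -0.39]
[-0.85, -0.08, 0.22] [0.02, -0.0, -0.39]
[-0.85, -0.11, 0.22] [0.03, -0.0, -0.39]
[-0.85, -0.15, 0.21] [0.02, -0.01, -0.38]
--
[-0.0, 0.0, 0.03] [0.0, 0.0, -1.27]
[-0.0, 0.0, 0.02] [0.0, 0.0, -1.27]
[-0.0, 0.0, 0.03] [0.0, 0.0, -1.27]
[-0.0, 0.0, 0.02] [0.0, 0.0, -1.26]
[-0.0, 0.0, 0.03] [0.0, 0.0, -1.27]
```

Call:
servo_tool(deltas=[{"travel": [-0.86, -0.01, 0.1], "rotation": [0.02, 0, -0.8], "jaw": 90}, {"travel": [-0.85, -0.08, 0.1], "rotation": [0.02, 0, -0.8], "jaw": 90}, {"travel": [-0.84, -0.15, 0.1], "rotation": [0.02, 0, -0.8], "jaw": 90}, {"travel": [-0.82, -0.22, 0.1], "rotation": [0.02, 0, -0.8], "jaw": 90}, {"travel": [-0.8, -0.29, 0.1], "rotation": [0.02, 0, -0.8], "jaw": 90}])

```text
clock: 6.9
tool_pos: [0.6275, 0.0596, 0.1823]
orientation: [[-0.538, 0.843, -0.01], [0.843, 0.538, -0.004], [0.002, -0.011, -1.0]]
contact_force: [0.8, -0.5, 0.1]
finger_gap: 0.0598
gripper_force: 0.0
```

Call:
servo_tool(deltas=[{"travel": [0, 0, 0.1], "rotation": [0, 0, -0.9], "jaw": 90}, {"travel": [0, 0, 0.1], "rotation": [0, 0, -0.9], "jaw": 90}, {"travel": [0, 0, 0.1], "rotation": [0, 0, -0.9], "jaw": 90}, {"travel": [0, 0, 0.1], "rotation": [0, 0, -0.9], "jaw": 90}, {"travel": [0, 0, 0.1], "rotation": [0, 0, -0.8], "jaw": 90}])

```text
clock: 7.4
tool_pos: [0.6272, 0.0607, 0.1622]
orientation: [[-0.857, 0.516, -0.01], [0.516, 0.857, -0.004], [0.007, -0.009, -1.0]]
contact_force: [-0.5, 0.5, -0.8]
finger_gap: 0.0603
gripper_force: 0.0
```

Call:
servo_tool(deltas=[{"travel": [0, 0, 0], "rotation": [0, 0, 0], "jaw": 90}, {"travel": [0, 0, 0], "rotation": [0, 0, 0], "jaw": 90}, {"travel": [0, 0, 0], "rotation": [0, 0, 0], "jaw": 90}, {"travel": [0, 0, 0], "rotation": [0, 0, 0], "jaw": 90}, {"travel": [0, 0, 0], "rotation": [0, 0, 0], "jaw": 90}])

```text
clock: 7.9
tool_pos: [0.6276, 0.061, 0.1625]
orientation: [[-0.855, 0.519, -0.01], [0.519, 0.855, -0.004], [0.006, -0.008, -1.0]]
contact_force: [-0.1, 0.9, -0.3]
finger_gap: 0.0601
gripper_force: 0.0
```

```bash
python3 -c "
from plan import *
plan([(.6315,.0605,.092,58.4,5)])
s=bot.snapshot('top');t=bot.snapshot('side');a=cv2.resize(s['color'][150:230,280:440],None,fx=5,fy=3.75,interpolation=2)
b=cv2.resize(t['color'][120:220,270:430],None,fx=5,fy=3,interpolation=2);cv2.imwrite('pics/c4.png',np.vstack([a,b])[:,:,::-1])
"
```

```text
--
[-0.02, 0.01, 0.35] [-0.02, -0.01, 0.01]
[-0.02, 0.01, 0.35] [-0.01, -0.01, 0.01]
[-0.02, 0.01, 0.35] [-0.02, -0.01, 0.01]
[-0.02, 0.01, 0.36] [-0.01, -0.01, 0.01]
[-0.02, 0.01, 0.35] [-0.02, -0.02, 0.01]
```

View pics/c4.png

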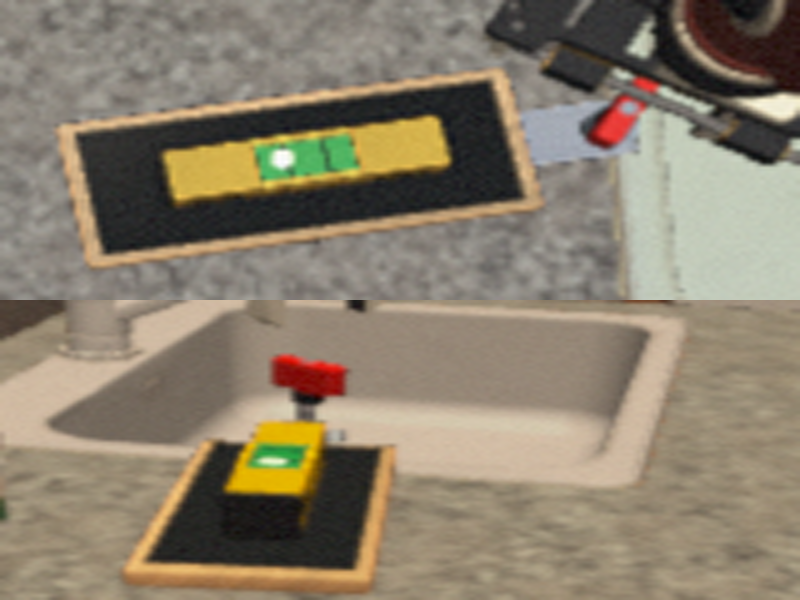

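The level lies in the middle of the deck with the bubble at its far end, at crop (283,158), against a window centre of about (305,155). The fingers straddle the knob.

```bash
cat > bub.py <<'E'
from m import *
def bubble(n):
    s=bot.snapshot(n);hsv=cv2.cvtColor(s['color'],cv2.COLOR_RGB2HSV).astype(int)
    # box about the level's top centre
    u,v=map(int,proj(s,[.604,.23,.10]));k=np.zeros(hsv.shape[:2],bool);k[v-16:v+17,u-28:u+29]=1
    y=k&(hsv[...,0]>=15)&(hsv[...,0]<=90)&(hsv[...,1]>100)&(hsv[...,2]>70)
    g=k&(hsv[...,0]>42)&(hsv[...,0]<90)&(hsv[...,1]>70)&(hsv[...,2]>50)
    P=lambda m:np.array([onz(s,c,r,.10)[:2] for r,c in np.argwhere(m)])*1000
    G=P(g);hull=cv2.convexHull(np.argwhere(g)[:,::-1].astype(np.int32));H=np.zeros(k.shape,np.uint8);cv2.fillConvexPoly(H,hull,1)
    w=np.clip(110-hsv[...,1],0,None)*(hsv[...,2]>130)*cv2.dilate(H,np.ones((3,3)))*(k)
    idx=np.argwhere(w>0);B=np.array([onz(s,c,r,.10)[:2] for r,c in idx])*1000;W=w[w>0]
    ax=np.array([-.144,.9896])
    b=(B*W[:,None]).sum(0)/W.sum();gr=rect(s,np.argwhere(H)[:,::-1],.10);yl=rect(s,np.argwhere(y)[:,::-1],.10)
    print(n,'bub',b.round(1),'win',gr,'offs_vs_win %.1f'%((b-gr[0])@ax))
    return s
if __name__=='__main__':
    for n in('top','side'):bubble(n)
E
python3 bub.py
```

```text
top bub [606.9 241.1] win (array([607.1, 228.5]), array([26.4, 53.9]), 97.9) offs_vs_win 12.5
side bub [603.5 244.1] win (array([604.1, 233.3]), array([24.1, 42.8]), 103.5) offs_vs_win 10.8
```

Call:
servo_tool(deltas=[{"travel": [-0.02, 0.01, 0.35], "rotation": [-0.02, -0.01, 0.01], "jaw": 90}, {"travel": [-0.02, 0.01, 0.35], "rotation": [-0.02, -0.01, 0.01], "jaw": 90}, {"travel": [-0.02, 0.01, 0.35], "rotation": [-0.02, -0.01, 0.01], "jaw": 90}, {"travel": [-0.02, 0.01, 0.35], "rotation": [-0.01, -0.01, 0.01], "jaw": 90}, {"travel": [-0.02, 0.01, 0.32], "rotation": [-0.01, -0.01, 0.01], "jaw": 90}])

```text
clock: 8.6
tool_pos: [0.6315, 0.0605, 0.0926]
orientation: [[-0.852, 0.523, -0.001], [0.523, 0.852, 0.001], [0.001, 0.0, -1.0]]
contact_force: [0.2, 0.9, -0.2]
finger_gap: 0.0606
gripper_force: 0.0
```

Call:
servo_tool(deltas=[{"travel": [0, 0, 0], "rotation": [0, 0, 0], "jaw": 255}, {"travel": [0, 0, 0], "rotation": [0, 0, 0], "jaw": 255}, {"travel": [0, 0, 0], "rotation": [0, 0, 0], "jaw": 255}, {"travel": [0, 0, 0], "rotation": [0, 0, 0], "jaw": 255}, {"travel": [0, 0, 0], "rotation": [0, 0, 0], "jaw": 255}], squeeze=30)

```text
clock: 9.1
tool_pos: [0.6319, 0.0605, 0.0942]
orientation: [[-0.852, 0.523, 0.0], [0.523, 0.852, 0.001], [0.0, 0.001, -1.0]]
contact_force: [-0.9, 0.4, -1.1]
finger_gap: 0.0249
gripper_force: 0.0
```

Call:
servo_tool(deltas=[{"travel": [0, 0, 0], "rotation": [0, 0, 0], "jaw": 255}, {"travel": [0, 0, 0], "rotation": [0, 0, 0], "jaw": 255}, {"travel": [0, 0, 0], "rotation": [0, 0, 0], "jaw": 255}, {"travel": [0, 0, 0], "rotation": [0, 0, 0.3], "jaw": 255}, {"travel": [0, 0, 0], "rotation": [0, 0, 0.4], "jaw": 255}])

```text
clock: 9.6
tool_pos: [0.6305, 0.0581, 0.0935]
orientation: [[-0.81, 0.586, -0.003], [0.586, 0.81, -0.002], [0.002, -0.004, -1.0]]
contact_force: [-2.4, -4.1, 3.1]
finger_gap: 0.0153
gripper_force: 30.0
```

Call:
servo_tool(deltas=[{"travel": [0, 0, 0], "rotation": [0, 0, 0.5], "jaw": 255}, {"travel": [0, 0, 0], "rotation": [0, 0, 0.5], "jaw": 255}, {"travel": [0, 0, 0], "rotation": [0, 0, 0.5], "jaw": 255}, {"travel": [0, 0, 0], "rotation": [0, 0, 0.5], "jaw": 255}, {"travel": [0, 0, 0], "rotation": [0, 0, 0.5], "jaw": 255}])

```text
clock: 10.1
tool_pos: [0.6308, 0.0585, 0.0935]
orientation: [[-0.631, 0.776, -0.003], [0.776, 0.631, -0.002], [0.0, -0.003, -1.0]]
contact_force: [-2.9, -3.6, 1.6]
finger_gap: 0.0159
gripper_force: 30.0
```

Call:
servo_tool(deltas=[{"travel": [0, 0, 0], "rotation": [0, 0, 0.5], "jaw": 255}, {"travel": [0, 0, 0], "rotation": [0, 0, 0.5], "jaw": 255}, {"travel": [0, 0, 0], "rotation": [0, 0, 0.5], "jaw": 255}, {"travel": [0, 0, 0], "rotation": [0, 0, 0.5], "jaw": 255}, {"travel": [0, 0, 0], "rotation": [0, 0, 0.5], "jaw": 255}])

```text
clock: 10.6
tool_pos: [0.6312, 0.0588, 0.0936]
orientation: [[-0.409, 0.913, -0.002], [0.913, 0.409, -0.001], [-0.001, -0.002, -1.0]]
contact_force: [-0.7, -3.3, 1.9]
finger_gap: 0.0154
gripper_force: 30.0
```

Call:
servo_tool(deltas=[{"travel": [0, 0, 0], "rotation": [0, 0, 0.5], "jaw": 255}, {"travel": [0, 0, 0], "rotation": [0, 0, 0.5], "jaw": 255}, {"travel": [0, 0, 0], "rotation": [0, 0, 0.3], "jaw": 255}, {"travel": [0, 0, 0], "rotation": [0, 0, 0.2], "jaw": 255}, {"travel": [0, 0, 0], "rotation": [0, 0, 0], "jaw": 255}])

```text
clock: 11.1
tool_pos: [0.6315, 0.0588, 0.0936]
orientation: [[-0.262, 0.965, -0.001], [0.965, 0.262, -0.001], [-0.001, -0.001, -1.0]]
contact_force: [-1.4, -5.7, 1.5]
finger_gap: 0.0159
gripper_force: 30.0
```

Call:
servo_tool(deltas=[{"travel": [0, 0, 0], "rotation": [0, 0, 0], "jaw": 255}, {"travel": [0, 0, 0], "rotation": [0, 0, 0], "jaw": 255}, {"travel": [0, 0, 0], "rotation": [0, 0, 0], "jaw": 255}, {"travel": [0, 0, 0], "rotation": [0, 0, 0], "jaw": 255}, {"travel": [0, 0, 0], "rotation": [0, 0, 0], "jaw": 255}])

```text
clock: 11.6
tool_pos: [0.6315, 0.0589, 0.0936]
orientation: [[-0.262, 0.965, -0.001], [0.965, 0.262, -0.001], [-0.001, -0.001, -1.0]]
contact_force: [-1.6, -4.8, 0.8]
finger_gap: 0.0155
gripper_force: 30.0
```

Call:
servo_tool(deltas=[{"travel": [0, 0, 0], "rotation": [0, 0, 0], "jaw": 255}, {"travel": [0, 0, 0], "rotation": [0, 0, 0], "jaw": 255}, {"travel": [0, 0, 0], "rotation": [0, 0, 0], "jaw": 255}, {"travel": [0, 0, 0], "rotation": [0, 0, 0], "jaw": 255}, {"travel": [0, 0, 0], "rotation": [0, 0, 0], "jaw": 255}])

```text
clock: 12.1
tool_pos: [0.6315, 0.0589, 0.0936]
orientation: [[-0.262, 0.965, -0.001], [0.965, 0.262, -0.001], [-0.001, -0.001, -1.0]]
contact_force: [-1.9, -3.9, 2.2]
finger_gap: 0.0155
gripper_force: 30.0
```

```bash
python3 bub.py
```

```text
top bub [606.4 231.7] win (array([607. , 229.3]), array([26.4, 53.2]), 97.9) offs_vs_win 2.5
side bub [602.6 237. ] win (array([602.8, 238.7]), array([24.1, 42.2]), 103.5) offs_vs_win -1.6
```

```bash
python3 -c "
from h import *
s=bot.snapshot('top');t=bot.snapshot('side');out=[]
for q in(s,t):
    u,v=map(int,proj(q,[.604,.23,.1]));out.append(cv2.resize(q['color'][v-14:v+15,u-28:u+28],(784,290),interpolation=cv2.INTER_CUBIC))
    print(u,v)
cv2.imwrite('pics/c5.png',np.vstack(out)[:,:,::-1])"
```

```text
340 192
325 170
```

View pics/c5.png

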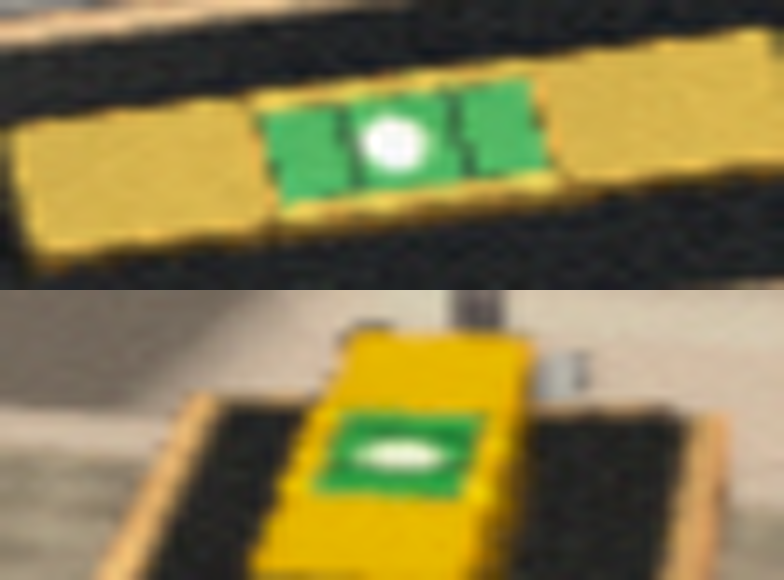

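In the top view the bubble centre is at 394 and the lines are at 349 and 461, middle 405. That puts the bubble about 2 mm too far towards +y, so I turn about 7° more.

Call:
servo_tool(deltas=[{"travel": [0, 0, 0], "rotation": [0, 0, 0.4], "jaw": 255}, {"travel": [0, 0, 0], "rotation": [0, 0, 0.4], "jaw": 255}, {"travel": [0, 0, 0], "rotation": [0, 0, 0.4], "jaw": 255}, {"travel": [0, 0, 0], "rotation": [0, 0, 0], "jaw": 255}, {"travel": [0, 0, 0], "rotation": [0, 0, 0], "jaw": 255}])

```text
clock: 12.8
tool_pos: [0.6317, 0.0589, 0.0936]
orientation: [[-0.139, 0.99, -0.001], [0.99, 0.139, -0.001], [-0.001, -0.001, -1.0]]
contact_force: [-1.5, -3.7, 1.9]
finger_gap: 0.0158
gripper_force: 30.0
```

Call:
servo_tool(deltas=[{"travel": [0, 0, 0], "rotation": [0, 0, 0], "jaw": 90}, {"travel": [0, 0, 0], "rotation": [0, 0, 0], "jaw": 90}, {"travel": [0, 0, 0], "rotation": [0, 0, 0], "jaw": 90}, {"travel": [0, 0, 0], "rotation": [0, 0, 0], "jaw": 90}, {"travel": [0, 0, 0], "rotation": [0, 0, 0], "jaw": 90}])

```text
clock: 13.3
tool_pos: [0.6317, 0.0611, 0.0935]
orientation: [[-0.14, 0.99, -0.001], [0.99, 0.14, 0.001], [0.001, -0.0, -1.0]]
contact_force: [-0.4, 0.8, 0.5]
finger_gap: 0.0515
gripper_force: 0.0
```

Call:
servo_tool(deltas=[{"travel": [0, 0, -0.2], "rotation": [0, 0, 0], "jaw": 90}, {"travel": [0, 0, -0.5], "rotation": [0, 0, 0], "jaw": 90}, {"travel": [0, 0, -0.8], "rotation": [0, 0, 0], "jaw": 90}, {"travel": [0, 0, -0.5], "rotation": [0, 0, 0], "jaw": 255}, {"travel": [0, 0, 0], "rotation": [0, 0, 0], "jaw": 255}])

```text
clock: 13.8
tool_pos: [0.6341, 0.0602, 0.1776]
orientation: [[-0.14, 0.99, 0.007], [0.99, 0.14, 0.001], [0.0, 0.007, -1.0]]
contact_force: [0.3, 0.7, -0.1]
finger_gap: 0.0483
gripper_force: 0.0
```

```bash
python3 bub.py; python3 -c "
from plan import *
print(bot.get_obs()['tool_pos'])
plan([(.605,.230,.16,8.3,10),(.605,.23,.115,8.3,5)])"
```

```text
top bub [606.9 229.9] win (array([607. , 229.5]), array([26.4, 53.7]), 97.9) offs_vs_win 0.4
side bub [603.3 234.6] win (array([604.1, 233.2]), array([24.1, 42.9]), 103.5) offs_vs_win 1.5
[0.63148567 0.06048105 0.17369275]
--
[0.43, -0.01, 0.03] [-0.0, -0.0, -0.0]
[0.43, -0.01, 0.04] [-0.0, -0.0, -0.0]
[0.43, -0.01, 0.03] [-0.0, -0.0, -0.01]
[0.43, -0.0, 0.04] [-0.0, -0.0, -0.0]
[0.43, -0.0, 0.03] [-0.0, -0.0, -0.01]
--
[0.43, -0.01, 0.04] [-0.0, -0.0, -0.0]
[0.43, -0.0, 0.03] [-0.0, -0.0, -0.01]
[0.43, -0.01, 0.04] [-0.0, -0.0, -0.0]
[0.42, -0.0, 0.03] [-0.0, -0.01, -0.01]
[0.43, -0.01, 0.04] [-0.0, -0.0, -0.0]
--
[-0.0, 0.0, 0.22] [-0.0, -0.0, -0.0]
[-0.0, 0.0, 0.23] [-0.0, -0.0, -0.0]
[-0.0, 0.0, 0.22] [-0.0, -0.0, -0.0]
[-0.0, 0.0, 0.23] [-0.0, -0.0, -0.0]
[-0.0, 0.01, 0.22] [-0.0, -0.0, -0.0]
```

The bubble is centred at +0.4 mm. Next I go over the level with the jaws shut.

Call:
servo_tool(deltas=[{"travel": [0.7, 0, 0], "rotation": [0, 0, 0], "jaw": 255}, {"travel": [0.7, 0, 0], "rotation": [0, 0, 0], "jaw": 255}, {"travel": [0.7, 0, 0], "rotation": [0, 0, 0], "jaw": 255}, {"travel": [0.7, -0.02, 0.1], "rotation": [0, 0, 0], "jaw": 255}, {"travel": [0.7, -0.02, 0.1], "rotation": [0, 0, -0.02], "jaw": 255}])

```text
clock: 14.4
tool_pos: [0.6091, 0.1998, 0.1637]
orientation: [[-0.142, 0.99, -0.004], [0.99, 0.142, -0.0], [0.001, -0.004, -1.0]]
contact_force: [1.0, 0.8, -0.3]
finger_gap: 0.0021
gripper_force: 0.0
```

Call:
servo_tool(deltas=[{"travel": [0.5, -0.02, 0.1], "rotation": [0, 0, -0.02], "jaw": 255}, {"travel": [0.3, 0, 0.2], "rotation": [0, 0, 0], "jaw": 255}, {"travel": [0, 0, 0.3], "rotation": [0, 0, 0], "jaw": 255}, {"travel": [0, 0, 0.3], "rotation": [0, 0, 0], "jaw": 255}, {"travel": [0, 0, 0.2], "rotation": [0, 0, 0], "jaw": 255}])

```text
clock: 14.9
tool_pos: [0.6048, 0.2277, 0.1199]
orientation: [[-0.141, 0.99, -0.003], [0.99, 0.141, -0.002], [-0.001, -0.003, -1.0]]
contact_force: [0.0, -0.9, -0.8]
finger_gap: 0.0004
gripper_force: 0.0
```

```bash
python3 -c "
from plan import *
o=bot.get_obs();print(o['tool_pos'],o['finger_gap'],o['contact_force'])
plan([(.605,.230,.104,8.3,2)])"
```

```text
[0.60483897 0.22774003 0.11989524] 0.00038264222716242633 [ 0.03508384 -0.8563328  -0.84549159]
--
[0.03, 0.01, 0.2] [-0.01, 0.01, -0.02]
[0.03, 0.0, 0.2] [-0.02, 0.0, -0.01]
```

Call:
servo_tool(deltas=[{"travel": [0.02, 0, 0.2], "rotation": [0, 0, 0], "jaw": 255}, {"travel": [0.03, 0, 0.15], "rotation": [0, 0, 0], "jaw": 255}, {"travel": [0, 0, 0.05], "rotation": [0, 0, 0], "jaw": 255}, {"travel": [0, 0, 0.03], "rotation": [0, 0, 0], "jaw": 255}, {"travel": [0, 0, 0], "rotation": [0, 0, 0], "jaw": 255}])

```text
clock: 15.4
tool_pos: [0.605, 0.2323, 0.1047]
orientation: [[-0.144, 0.99, -0.0], [0.99, 0.144, 0.001], [0.001, -0.0, -1.0]]
contact_force: [0.4, -0.2, 0.8]
finger_gap: 0.0004
gripper_force: 0.0
```

Call:
servo_tool(deltas=[{"travel": [0, 0, 0.03], "rotation": [0, 0, 0], "jaw": 255}, {"travel": [0, 0, 0], "rotation": [0, 0, 0], "jaw": 255}, {"travel": [0, 0, 0], "rotation": [0, 0, 0], "jaw": 255}, {"travel": [0, 0, 0], "rotation": [0, 0, 0], "jaw": 255}, {"travel": [0, 0, 0], "rotation": [0, 0, 0], "jaw": 255}])

```text
clock: 15.9
tool_pos: [0.6048, 0.2324, 0.1034]
orientation: [[-0.144, 0.99, -0.001], [0.99, 0.144, 0.001], [0.001, -0.001, -1.0]]
contact_force: [-0.3, -0.1, 0.5]
finger_gap: 0.0003
gripper_force: 0.0
```

Call:
servo_tool(deltas=[{"travel": [-0.06, 0, 0], "rotation": [0, 0, 0], "jaw": 255}, {"travel": [0, 0, 0.03], "rotation": [0, 0, 0], "jaw": 255}, {"travel": [0, 0, 0.03], "rotation": [0, 0, 0], "jaw": 255}, {"travel": [0, 0, 0], "rotation": [0, 0, 0], "jaw": 255}, {"travel": [0, 0, 0], "rotation": [0, 0, 0], "jaw": 255}])

```text
clock: 16.4
tool_pos: [0.605, 0.2301, 0.1008]
orientation: [[-0.144, 0.99, -0.001], [0.99, 0.144, 0.001], [0.001, -0.001, -1.0]]
contact_force: [-0.1, 0.8, 0.4]
finger_gap: 0.0002
gripper_force: 0.0
```

Call:
servo_tool(deltas=[{"travel": [0, 0, 0.03], "rotation": [0, 0, 0], "jaw": 255}, {"travel": [0, 0, 0], "rotation": [0, 0, 0], "jaw": 255}, {"travel": [0, 0, 0], "rotation": [0, 0, 0], "jaw": 255}, {"travel": [0, 0, 0], "rotation": [0, 0, 0], "jaw": 255}, {"travel": [0, 0, 0], "rotation": [0, 0, 0], "jaw": 255}])

```text
clock: 16.9
tool_pos: [0.6051, 0.2301, 0.0997]
orientation: [[-0.144, 0.99, -0.001], [0.99, 0.144, 0.001], [0.001, -0.001, -1.0]]
contact_force: [0.1, -0.1, 0.3]
finger_gap: 0.0004
gripper_force: 0.1
```

Call:
servo_tool(deltas=[{"travel": [0, 0, 0.03], "rotation": [0, 0, 0], "jaw": 255}, {"travel": [0, 0, 0], "rotation": [0, 0, 0], "jaw": 255}, {"travel": [0, 0, 0.03], "rotation": [0, 0, 0], "jaw": 255}, {"travel": [0, 0, 0], "rotation": [0, 0, 0], "jaw": 255}, {"travel": [0, 0, 0], "rotation": [0, 0, 0], "jaw": 255}])

```text
clock: 17.4
tool_pos: [0.6051, 0.2301, 0.0982]
orientation: [[-0.144, 0.99, -0.001], [0.99, 0.144, 0.001], [0.001, -0.001, -1.0]]
contact_force: [-1.9, 0.2, 6.7]
finger_gap: 0.0008
gripper_force: 3.0
```

Call:
servo_tool(deltas=[{"travel": [0, 0, 0.03], "rotation": [0, 0, 0], "jaw": 255}, {"travel": [0, 0, 0], "rotation": [0, 0, 0], "jaw": 255}, {"travel": [0, 0, 0], "rotation": [0, 0, 0], "jaw": 255}, {"travel": [0, 0, 0], "rotation": [0, 0, 0], "jaw": 255}, {"travel": [0, 0, 0], "rotation": [0, 0, 0], "jaw": 255}])

```text
clock: 17.9
tool_pos: [0.6052, 0.2301, 0.0976]
orientation: [[-0.144, 0.99, -0.001], [0.99, 0.144, 0.001], [0.001, -0.0, -1.0]]
contact_force: [-2.1, -0.3, 8.7]
finger_gap: 0.0005
gripper_force: 4.2
```

Call:
servo_tool(deltas=[{"travel": [0, 0, 0.02], "rotation": [0, 0, 0], "jaw": 255}, {"travel": [0, 0, 0], "rotation": [0, 0, 0], "jaw": 255}, {"travel": [0, 0, 0], "rotation": [0, 0, 0], "jaw": 255}, {"travel": [0, 0, 0], "rotation": [0, 0, 0], "jaw": 255}, {"travel": [0, 0, 0], "rotation": [0, 0, 0], "jaw": 255}])

```text
clock: 18.4
tool_pos: [0.6051, 0.23, 0.0971]
orientation: [[-0.144, 0.99, -0.001], [0.99, 0.144, 0.002], [0.002, -0.0, -1.0]]
contact_force: [-2.9, -0.8, 10.4]
finger_gap: 0.0006
gripper_force: 5.0
```

Call:
servo_tool(deltas=[{"travel": [0, 0, 0], "rotation": [0, 0, 0], "jaw": 255}, {"travel": [0, 0, 0], "rotation": [0, 0, 0], "jaw": 255}, {"travel": [0, 0, 0], "rotation": [0, 0, 0], "jaw": 255}, {"travel": [0, 0, 0], "rotation": [0, 0, 0], "jaw": 255}, {"travel": [0, 0, 0], "rotation": [0, 0, 0], "jaw": 255}])

```text
clock: 18.9
tool_pos: [0.6052, 0.2301, 0.0972]
orientation: [[-0.144, 0.99, -0.001], [0.99, 0.144, 0.002], [0.002, -0.0, -1.0]]
contact_force: [-3.3, -0.4, 9.7]
finger_gap: 0.0003
gripper_force: 5.0
```

```bash
python3 -c "
from h import *
s=bot.snapshot('top');t=bot.snapshot('side');out=[]
for q in(s,t):
    u,v=map(int,proj(q,[.604,.23,.1]));out.append(cv2.resize(q['color'][v-14:v+15,u-28:u+28],(784,290),interpolation=cv2.INTER_CUBIC))
cv2.imwrite('pics/c6.png',np.vstack(out)[:,:,::-1])"
```

```text
(no output)
```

View pics/c6.png

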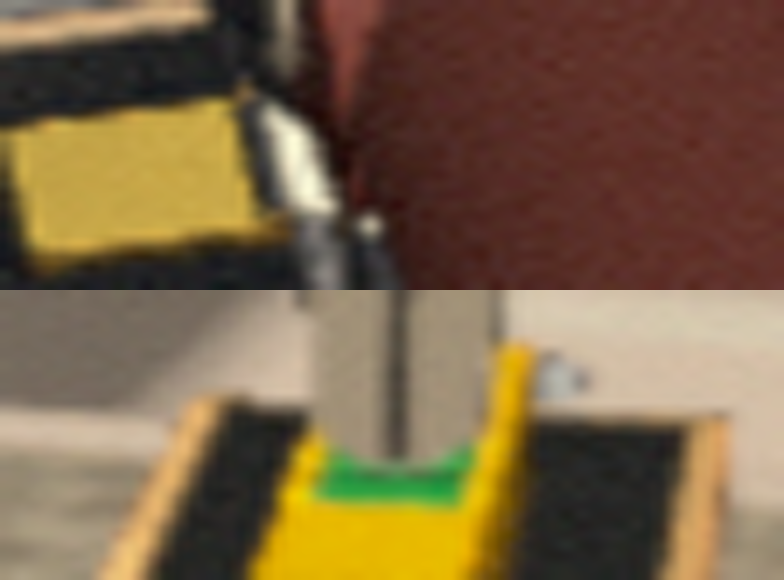

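In the side view the finger tips press on the window's centre, about (395,460) in the crop. The near green strip, with its line at row 480, shows no bubble. The push is steady at 10 N within 2 mm of the middle, so I hand in.

```bash
python3 -c "
from rig import bot
print(bot.finish_job())"
```

```text
the job is handed in; nothing more can be done
None
```

I handed the job in with the level lying along the middle of the deck and a steady push of about 10 N on its middle. The bubble measured about 0.4 mm off centre after I turned the knob; during the push the fingers hid it, so I could not re-check it, and the hand-in returned no verdict.

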